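# Set the bearing washer's slide switches

## Task

Set the three slide switches on the bearing washer's control box for a degreasing run: red on, yellow on, blue off. On is the end of the slot next to the green stripe, off is the opposite end; leave every switch slid over to its proper end and let go.

Things in the scene. Friction and masses are not known exactly. Their poses are not given: they have to be found in the camera images.
- bank: grey control box fixed to the bench, 150 mm along its x, 190 mm along y, 50 mm high, flat black top panel. Origin: centre of its underside, at bench level; z up. +x points to the ON side (green stripe along y at x = 52 mm), -x to the OFF side, nearer the robot. Three slots along x lie side by side at y = -46, 0 and 46 mm; which colour sits in which slot varies.
- red_top (a point): top centre of the red cap, an upright block 14 mm along the box's x, 16 mm along y, standing 23 mm above the panel (73 mm above the bench). It slides only along the box's x, this point going from x = -18 mm (off stop) to +18 mm (on stop) in the box's frame; takes about 1.5 N, no spring, stays where left. Starts within 7 mm of off.
- yellow_top (a point): top centre of the yellow cap; same shape, height, travel and friction as the red one. Starts within 7 mm of its on stop.
- blue_top (a point): top centre of the blue cap; same shape, height, travel and friction as the red one. Starts within 7 mm of its on stop.

How it is judged:
At the end, for the whole second after the job is handed in: The red and yellow caps stand on the green-stripe side, within 10 mm of their on stop, and the blue cap within 10 mm of its off stop; the robot has let go of everything (x of each of red_top, yellow_top in the frame of bank above 0.008 m and x of blue_top in the frame of bank below -0.008 m); the robot touches nothing.
It also fails if it takes over 35 s, if anything falls off the work surface, if the arm or the gripper's body presses on something with over 40 N, if the wrist force passes 120 N, or if a joint passes its speed limit or range.

## Robot

A 7-joint arm with a two-finger parallel gripper is mounted at the origin on the work surface. World frame = base frame: x ahead of the robot, y to its left, z up, the work surface at z = 0. Lengths are in m, angles in rad, forces in N, time in s.
With the tool pointing down it reaches from about 0.4 to 0.875 m from the base axis. Payload 19.3 kg.
Tool frame: the origin (TCP) lies at the very end of the fingers, on their centre line; the grasp point (between the pads) lies 19 mm behind it; z points along the fingers, y is the line along which they close (so a half turn about z gives the same grasp; the last joint's range is limited). The gripper opens to 85 mm and grips with 20 to 120 N. Pads are 22 mm wide; open, the fingers measure 114 mm over their backs; the gripper's body (76 mm by 85 mm) begins 54 mm behind the grasp point. The pads swing forward as they close: fully open they stand 13 mm farther back than shut.
Start: joints at [1.196, 0.521, -0.036, 1.599, 0.021, 1.021, -0.113], TCP at [0.188, -0.596, 0.231] pointing down, gripper open.
Joint ranges: [-2.91, 2.91], [-0.3, 2.13], [-1.5, 1.42], [0.17, 2.43], [-1.26, 4.41], [0.16, 1.93], [-2.52, 2.52]. Speed limits (rad/s): [1.89, 1.89, 2.39, 2.39, 3.01, 3.01, 3.01].

## Interface

Orientations are given as [roll, pitch, yaw] about the fixed x, y, z axes, in that order (R = Rz(yaw) Ry(pitch) Rx(roll)).
In Python, from workcell import monitor, viewer, bot gives the robot as it stands.
- The arm moves only by the tool move_arm, never from a script. Its arguments are lists of equal length, an entry for each row: "gripper": the opening, from 0 (shut) to 1 (fully open); "linear": the shift along the tool's x, y, z in cm, a list of three; "twist": the turn about the tool's z in degrees. A call has 1 to 8 rows; each row shifts and turns the commanded pose from where the row before left it, along the tool's axes as they then stand; what a row does not reach is not made up. A row lasts 1/10 s, in which the tool goes at most 50 mm and 8.59 degrees, less where a joint would pass 70% of its speed; a pose out of reach is approached as far as the arm can. A call with a gripper value outside its range is refused whole. The fingers move at their own pace and stop on an object; "squeeze" is the grip in N (left out, the last holds). Time passes only in rows, so rows that do not move let the fingers close. It gives the time, the measured TCP pose, the force, the opening and the grip force at its end, in the units of the state.
- monitor.observe(): the state, without advancing time (a new reading comes with each control period).
- viewer.grab_frame(name): name is "side" or "top"; returns a dict with "img" (480x640x3 uint8, red, green, blue), "K" (3x3 intrinsics, pixels), "eye" and "rotation" of the camera in the world. Camera axes: x right, y up, looking along -z (the intrinsics and any distortion apply to the point x, -y, -z); pixel columns grow to the right and rows downward; lengths in m; the calibration is good to about 2 mm. A picture is of the moment at which its call begins. There is no depth.
- bot.job_done(): hands the job in; it is judged then, once.
The state is a dict: "clock": time; "qpos": joint angles; "qd": joint speeds; "joint_efforts": joint torques, N m; "position": TCP position; "tool_rot": TCP orientation; "force": force on the tool from outside, world axes, zero at the start; "moment": the same for the moment, N m; "grip_width": finger opening in m; "finger_force": force on a finger pad.
Only numpy, scipy, OpenCV 4.12 (cv2) and the standard library are available. Lean on these libraries where they do the work, as an engineer would, in place of code of your own. Each camera call takes 0.05 s, during which the arm holds its last target. There are 200 camera calls.

## Working session

There is one attempt and no reset: what is moved stays moved. The work goes in short steps, Python scripts to look and compute and a tool call to move; the robot and the scene stay as the last step left them, time stands still between calls to the robot, and variables do not carry over. Pictures are saved under pics/ and viewed, at most 10 in all, crops included, and the job is handed in when it is done.

Besides the shell and the picture viewer there is one more tool, called after "Call:" in YAML: its name, and indented under it one key for each argument. move_arm: Moves the arm, as the interface text tells. Its arguments: {"type":"object","properties":{"gripper":{"type":"array"},"linear":{"type":"array"},"twist":{"type":"array"},"squeeze":{"type":"number"}},"required":["gripper","linear","twist"]}

```bash
mkdir -p pics; python3 - <<'E'
from workcell import monitor, viewer, bot
import cv2,numpy as np
for n in("side","top"):
    f=viewer.grab_frame(n); cv2.imwrite(f"pics/{n}0.png",f["img"][:,:,::-1]); np.savez(f"pics/{n}0.npz",**f)
    print(n,[k for k in f],np.round(f["K"],1).tolist(),np.round(f["eye"],3),np.round(f["rotation"],3).tolist())
s=monitor.observe();print(s["clock"],s["position"],s["tool_rot"],s["force"])
E
```

```text
side ['img', 'K', 'eye', 'rotation'] [[454.6, 0.0, 321.2], [0.0, 454.6, 236.0], [0.0, 0.0, 1.0]] [ 0.397 -0.408  0.512] [0.857, -0.002, -0.335]
top ['img', 'K', 'eye', 'rotation'] [[457.8, 0.0, 314.8], [0.0, 457.8, 235.0], [0.0, 0.0, 1.0]] [0.43  0.046 0.725] [0.204, -0.003, -1.563]
0.1 [ 0.18742634 -0.59593392  0.23079171] [-3.14058269e+00  1.02028709e-04  3.04790020e-01] [-0.12987965 -0.21228253 -0.95788667]
```

View pics/top0.png

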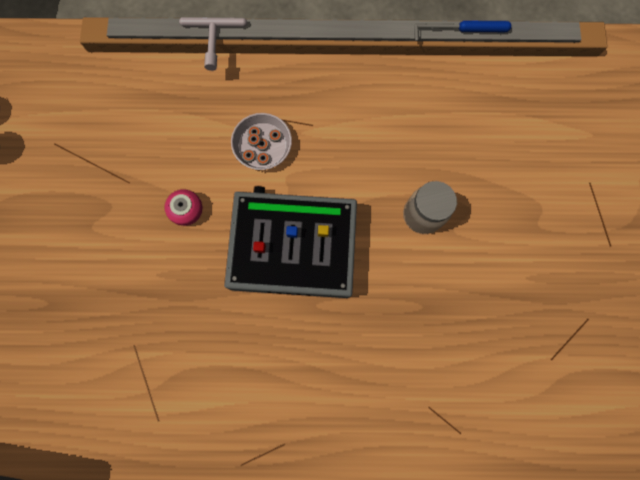

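View pics/side0.png

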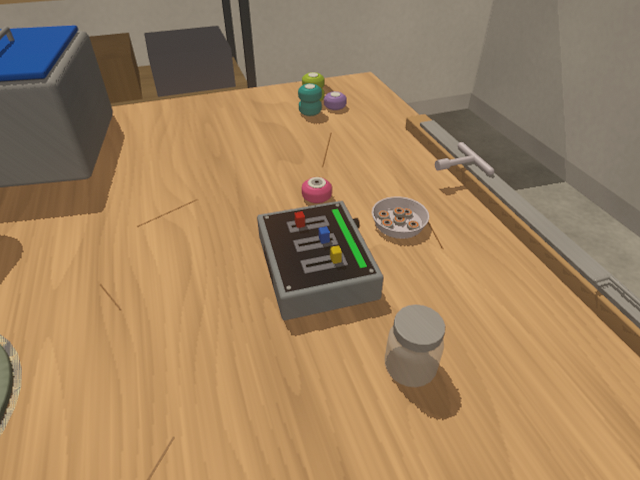

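The top view shows the box centred near (293,245), with the green stripe at (295,209). Red is at (260,246) near off, blue at (292,231) and yellow at (323,230), both near on. The side view agrees, and there is a jar to the right of the box and a bowl beyond it.

```bash
cat > h.py <<'E'
import cv2,numpy as np
from scipy.spatial.transform import Rotation as R
def ray(f,uv,z):
    K=f["K"];uv=np.atleast_2d(uv)
    d=np.c_[(uv[:,0]-K[0,2])/K[0,0],-(uv[:,1]-K[1,2])/K[1,1],-np.ones(len(uv))]
    d=R.from_euler("xyz",f["rotation"]).apply(d); e=np.array(f["eye"])
    return e+d*((z-e[2])/d[:,2])[:,None]
def mask(f,c,box):
    h=cv2.cvtColor(f["img"],cv2.COLOR_RGB2HSV)
    lo,hi={"red":(0,8),"yellow":(20,35),"green":(50,75),"blue":(108,128)}[c]
    m=cv2.inRange(h,(lo,150,60),(hi,255,255))
    x0,x1,y0,y1=box; k=np.zeros_like(m);k[y0:y1,x0:x1]=m[y0:y1,x0:x1]
    return k
def biggest(m):
    return max(cv2.findContours(m,0,cv2.CHAIN_APPROX_NONE)[0],key=cv2.contourArea)
def measure(f,box,cols=("red","yellow","blue")):
    out={}
    for c in cols:
        p=biggest(mask(f,c,box)); (u,v),_,_=cv2.minAreaRect(p)
        M=cv2.moments(p); out[c]=ray(f,(M["m10"]/M["m00"],M["m01"]/M["m00"]),.073)[0]
    return out
def bank(f,box):
    r=cv2.boxPoints(cv2.minAreaRect(biggest(mask(f,"green",box))))
    P=ray(f,r,.05)[:,:2]; c=P.mean(0); e=[P[1]-P[0],P[2]-P[1]]
    l=max(e,key=np.linalg.norm); l=l*np.sign(l[1])  # +y
    yaw=np.arctan2(-l[0],l[1]); return c-.052*np.array([np.cos(yaw),np.sin(yaw)]),yaw,np.linalg.norm(e,axis=1)
def local(p,b,yaw):
    c,s=np.cos(yaw),np.sin(yaw);return np.array([[c,s],[-s,c]])@(p[:2]-b)
E
python3 - <<'E'
from h import *
for n,box in(("top",(225,365,190,300)),("side",(255,385,200,320))):
    f=dict(np.load(f"pics/{n}0.npz")); b,y,e=bank(f,box); print(n,b.round(4),np.degrees(y).round(2),e.round(3))
    for c,p in measure(f,box).items(): print(c,p.round(4),local(p,b,y).round(4))
E
```

```text
top [0.5589 0.0799] -3.38 [0.012 0.141]
red [0.5472 0.1264 0.073 ] [-0.0144  0.0457]
yellow [0.5719 0.033  0.073 ] [ 0.0158 -0.0461]
blue [0.5709 0.0791 0.073 ] [ 0.0121 -0.0001]
side [0.5601 0.0851] -3.71 [0.013 0.145]
red [0.5461 0.119  0.073 ] [-0.0163  0.033 ]
yellow [0.5706 0.027  0.073 ] [ 0.0142 -0.0573]
blue [0.5724 0.0809 0.073 ] [ 0.0125 -0.0034]
```

Call:
move_arm:
  gripper: [0,0,0,0,0,0,0,0]
  linear:
    - [0,0,0]
    - [0,0,0]
    - [0,0,0]
    - [3,-3,0]
    - [3,-3,0]
    - [3,-3,0]
    - [3,-3,0]
    - [3,-3,0]
  twist: [7,7,6.9,0,0,0,0,0]

```text
clock: 0.9
position: [0.3473, -0.4541, 0.2311]
tool_rot: [-3.141, 0.0, -0.06]
force: [1.1, -0.6, 1.0]
grip_width: 0.0003
finger_force: 0.0
```

Call:
move_arm:
  gripper: [0,0,0,0,0,0,0,0]
  linear:
    - [3,-3.5,0]
    - [3,-3.5,0]
    - [3,-3.5,0]
    - [1,-4,0]
    - [1,-4,0]
    - [1,-4,0]
    - [0,-4,0]
    - [0,-4,0]
  twist: [0,0,0,0,0,0,0,0]

```text
clock: 1.7
position: [0.4842, -0.1565, 0.2311]
tool_rot: [-3.141, 0.0, -0.06]
force: [0.3, 0.6, -0.0]
grip_width: -0.0001
finger_force: 0.0
```

Call:
move_arm:
  gripper: [0,0,0,0,0,0,0,0]
  linear:
    - [0.4,-4.1,0]
    - [0.4,-4.1,0]
    - [0.4,-4.1,0]
    - [0.4,-4.1,0]
    - [0,-4.1,0]
    - [0,-4.1,0]
    - [0,-4.1,0]
    - [0,0,0]
  twist: [0,0,0,0,0,0,0,0]

```text
clock: 2.5
position: [0.517, 0.1331, 0.231]
tool_rot: [-3.139, 0.001, -0.053]
force: [0.4, -1.2, -0.3]
grip_width: -0.0002
finger_force: 0.0
```

Call:
move_arm:
  gripper: [0,0,0,0,0,0,0,0]
  linear:
    - [0,0,4]
    - [0,0,4]
    - [0,0,3]
    - [0,0,2]
    - [0,0,0]
    - [0,0,0]
    - [0,0,0]
    - [0,0,0]
  twist: [0,0,0,0,0,0,0,0]

```text
clock: 3.3
position: [0.5181, 0.1274, 0.1025]
tool_rot: [-3.141, -0.002, -0.06]
force: [-0.8, -0.7, -0.5]
grip_width: 0.0001
finger_force: 0.0
```

```bash
python3 - <<'E'
from workcell import monitor, viewer
from h import *
f=viewer.grab_frame("side");cv2.imwrite("pics/side1.png",cv2.resize(f["img"][150:330,230:420,::-1],None,fx=3,fy=3))
s=monitor.observe();print(s["clock"],s["position"],s["tool_rot"],local(s["position"],np.array([.5589,.0799]),np.radians(-3.38)))
E
```

```text
3.35 [0.51802356 0.12740195 0.10231665] [-3.14106073e+00 -1.48977531e-03 -6.01018975e-02] [-0.04360595  0.04500933]
```

View pics/side1.png

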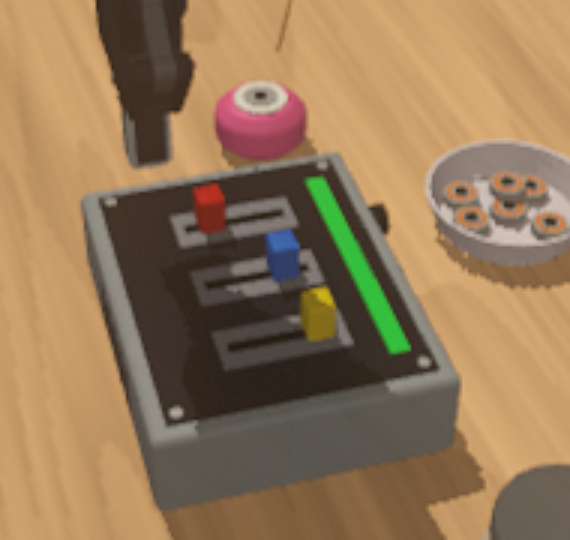

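The shut fingers, with their tip at crop (150,160), hang clear on the off side of the red cap at (208,208). I'll lower them and push.

Call:
move_arm:
  gripper: [0,0,0,0,0,0,0,0]
  linear:
    - [0,0,2]
    - [0,0,1.5]
    - [0,0,0.8]
    - [0,0,0]
    - [0.6,0,0]
    - [0.6,0,0]
    - [0.6,0,0]
    - [0.6,0,0]
  twist: [0,0,0,0,0,0,0,0]

```text
clock: 4.15
position: [0.5422, 0.1258, 0.0587]
tool_rot: [-3.141, -0.0, -0.06]
force: [-1.2, 0.2, 0.9]
grip_width: -0.0003
finger_force: 0.8
```

Call:
move_arm:
  gripper: [0,0,0,0,0,0,0,0]
  linear:
    - [0.6,0,0]
    - [0.6,0,0]
    - [0.5,0,0]
    - [0,0,0]
    - [0,0,0]
    - [-0.6,0,0]
    - [-0.6,0,0]
    - [0,0,0]
  twist: [0,0,0,0,0,0,0,0]

```text
clock: 4.95
position: [0.5454, 0.1257, 0.0584]
tool_rot: [3.141, 0.001, -0.059]
force: [0.8, -0.8, 0.4]
grip_width: -0.0003
finger_force: 0.0
```

Call:
move_arm:
  gripper: [0,0,0,0,0,0,0,0]
  linear:
    - [0,0,-3]
    - [0,0,-3]
    - [0,0,-1]
    - [0,0,0]
    - [0,0,0]
    - [0,0,0]
    - [0,0,0]
    - [0,0,0]
  twist: [0,0,0,0,0,0,0,0]

```text
clock: 5.75
position: [0.5462, 0.1255, 0.1277]
tool_rot: [3.141, 0.001, -0.06]
force: [-0.4, 0.0, -0.6]
grip_width: -0.0002
finger_force: 0.0
```

```bash
python3 - <<'E'
from workcell import monitor, viewer
from h import *
f=viewer.grab_frame("side");cv2.imwrite("pics/side2.png",cv2.resize(f["img"][150:330,230:420,::-1],None,fx=3,fy=3))
for c,p in measure(f,(255,385,200,320)).items(): print(c,local(p,np.array([.5601,.0851]),np.radians(-3.71)).round(4))
s=monitor.observe();print(s["clock"],s["position"],s["tool_rot"],local(s["position"],np.array([.5589,.0799]),np.radians(-3.38)))
E
```

```text
red [0.0119 0.0332]
yellow [ 0.0142 -0.0581]
blue [ 0.0158 -0.005 ]
5.8 [0.54627513 0.12555119 0.12782144] [ 3.14137268e+00  7.24921076e-04 -5.99208953e-02] [-0.01529441  0.04482744]
```

View pics/side2.png

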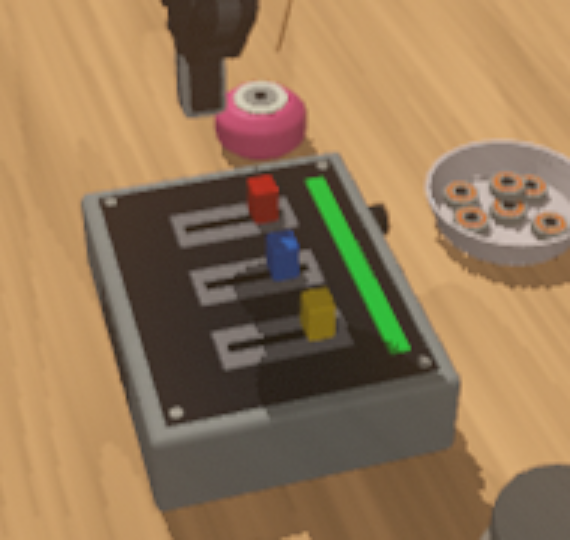

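Red now sits near its on end (crop 263,200). Blue (283,255) still has to move to off.

Call:
move_arm:
  gripper: [0,0,0,0,0,0,0,0]
  linear:
    - [2,1.5,0]
    - [2,1.5,0]
    - [2.2,1.5,0]
    - [0,0,0]
    - [0,0,3]
    - [0,0,2.5]
    - [0,0,1.4]
    - [0,0,0]
  twist: [0,0,0,0,0,0,0,0]

```text
clock: 6.6
position: [0.6044, 0.0771, 0.0576]
tool_rot: [3.141, 0.003, -0.06]
force: [-0.3, 0.5, -0.1]
grip_width: -0.0
finger_force: 0.0
```

Call:
move_arm:
  gripper: [0,0,0,0,0,0,0,0]
  linear:
    - [0,0,0]
    - [-0.7,0,0]
    - [-0.7,0,0]
    - [-0.7,0,0]
    - [-0.7,0,0]
    - [-0.7,0,0]
    - [-0.7,0,0]
    - [-0.3,0,0]
  twist: [0,0,0,0,0,0,0,0]

```text
clock: 7.4
position: [0.56, 0.0797, 0.0594]
tool_rot: [3.142, 0.0, -0.06]
force: [1.1, 0.9, 2.0]
grip_width: 0.0005
finger_force: 0.8
```

Call:
move_arm:
  gripper: [0,0,0,0,0,0,0,0]
  linear:
    - [0,0,0]
    - [0,0,0]
    - [0.6,0,0]
    - [0.6,0,0]
    - [0,0,0]
    - [0,0,-3]
    - [0,0,-4]
    - [0,0,-4]
  twist: [0,0,0,0,0,0,0,0]

```text
clock: 8.2
position: [0.5723, 0.0788, 0.1703]
tool_rot: [3.141, 0.001, -0.06]
force: [-0.0, 0.1, -0.2]
grip_width: -0.0002
finger_force: 0.0
```

Call:
move_arm:
  gripper: [0,0,0,0,0,0,0,0]
  linear:
    - [0,4,-2]
    - [-2,4,0]
    - [-2,4,0]
    - [-2,4,0]
    - [-2,4,0]
    - [-2,4,0]
    - [0,0,0]
    - [0,0,0]
  twist: [0,0,0,0,0,0,0,0]

```text
clock: 9.0
position: [0.4583, -0.1554, 0.1895]
tool_rot: [3.142, -0.0, -0.062]
force: [0.0, 1.4, 0.4]
grip_width: -0.0001
finger_force: 0.0
```

```bash
python3 - <<'E'
from workcell import monitor, viewer
from h import *
f=viewer.grab_frame("top");cv2.imwrite("pics/top3.png",f["img"][:,:,::-1])
try:
  for c,p in measure(f,(225,365,190,300)).items(): print(c,local(p,np.array([.5589,.0799]),np.radians(-3.38)).round(4))
  print(bank(f,(225,365,190,300)))
except Exception as e: print(e)
s=monitor.observe();print(s["clock"],s["position"],s["force"])
E
```

```text
red [0.0145 0.046 ]
yellow [ 0.0157 -0.0461]
blue [-0.0188 -0.0004]
(array([0.55883682, 0.07994945]), np.float64(-0.059067882827313956), array([0.01189446, 0.14137152]))
9.05 [ 0.45883157 -0.15441716  0.18939846] [-0.34228857  0.36692509 -0.61009055]
```

View pics/top3.png

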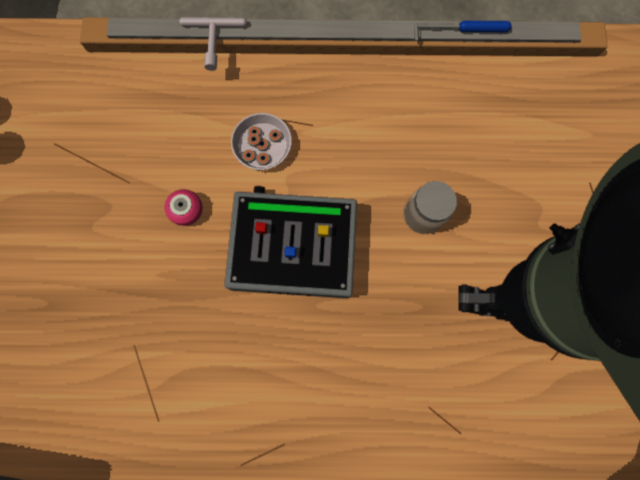

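Red (261,228) and yellow (323,230) are at the green stripe and blue (290,252) is at the off end. The arm is clear of everything.

```bash
python3 -c "
from workcell import bot
print(bot.job_done())"
```

```text
the job is handed in; nothing more can be done
None
```

The job is handed in: the last top view puts red at x = +14.5 mm (on), yellow at +15.7 mm (on, not moved) and blue at -18.8 mm (off), with the arm clear at 9 s; the hand-in returned no verdict.

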